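# Unlock the security case

## Task

Unlock the grey security case on the worktop: roll its three thumbwheels to the code 4-2-5, read from left to right as counts of dots on top between the white marks, then draw the steel bolt tab fully towards the front of the case. Work gently: never press a wheel harder than 20 N, and do not disturb the weight, the dropper bottle and the beaker standing nearby.

Things in the scene. Friction and masses are not known exactly. Their poses are not given: they have to be found in the camera images.
- lock_case: Flat grey steel security case, 160 (x) x 190 (y) x 45 mm, fixed to the worktop. Origin: centre of its underside; x axis from its front (handle side) to its back, y to the left, z up. Three black thumbwheels in a row along y stick out of its top; a steel bolt tab stands to their right.
- wheel_1_top (a point): Nominal top of the first (leftmost) black thumbwheel, at x=-30, y=58, z=59 mm in the case frame; fixed to the case. Wheel 50 mm across, 16 mm wide, axle along the case's y, 14 mm out of the case top; wheels 36 mm apart (20 mm gaps). The true top is up to 3 mm higher or lower, different for each: feel for it. It yields about 1 mm per 8 N. Pressing above 20 N is forbidden.
- wheel_1 (a joint): Turn of the first wheel, rad, -0.5 to 5.74 (stops). Six faces of 1 to 6 white dots, 60 degrees apart; n dots are on top, between the white marks, at (n-1)*1.047. Dragging its top to the case's back (+x) raises the value. Smooth and stiff: 3.2 N along the rim turns it, so press with 6 to 12 N while dragging. Stays where left.
- wheel_2_top (a point): Nominal top of the second (middle) black thumbwheel, at x=-30, y=22, z=59 mm in the case frame; fixed to the case. Wheel 50 mm across, 16 mm wide, axle along the case's y, 14 mm out of the case top; wheels 36 mm apart (20 mm gaps). The true top is up to 3 mm higher or lower, different for each: feel for it. It yields about 1 mm per 8 N. Pressing above 20 N is forbidden.
- wheel_2 (a joint): Turn of the second wheel, rad, -0.5 to 5.74 (stops). Six faces of 1 to 6 white dots, 60 degrees apart; n dots are on top, between the white marks, at (n-1)*1.047. Dragging its top to the case's back (+x) raises the value. Smooth and stiff: 3.2 N along the rim turns it, so press with 6 to 12 N while dragging. Stays where left.
- wheel_3_top (a point): Nominal top of the third (nearest the bolt tab) black thumbwheel, at x=-30, y=-14, z=59 mm in the case frame; fixed to the case. Wheel 50 mm across, 16 mm wide, axle along the case's y, 14 mm out of the case top; wheels 36 mm apart (20 mm gaps). The true top is up to 3 mm higher or lower, different for each: feel for it. It yields about 1 mm per 8 N. Pressing above 20 N is forbidden.
- wheel_3 (a joint): Turn of the third wheel, rad, -0.5 to 5.74 (stops). Six faces of 1 to 6 white dots, 60 degrees apart; n dots are on top, between the white marks, at (n-1)*1.047. Dragging its top to the case's back (+x) raises the value. Smooth and stiff: 3.2 N along the rim turns it, so press with 6 to 12 N while dragging. Stays where left.
- bolt_tab (a point): Centre of the bolt's steel tab, 14 (x) x 26 (y) x 18 mm, standing on the case top (its foot at z=46.5 mm, its top at 64.5 mm in the case frame) at y=-66 mm; at x=0 when locked. Moves with the bolt.
- bolt (a joint): How far the bolt is drawn, m: 0 locked, 0.030 fully open (stop). The tab slides towards the case's front (-x); about 3 N moves it when all three numbers are right, otherwise it is blocked part-way. It stays where it is left.
- weight_200_mid (a point): Bystander: brass knobbed weight, 37 mm across and 42 mm high, loose; the point is its centre. Leave alone.
- dropper_bottle_mid (a point): Bystander: small white dropper bottle, 36 mm across and 79 mm high, loose; the point is its centre. Leave alone.
- beaker_mid (a point): Bystander: glass beaker, 53 mm across and 70 mm high, loose; the point is its centre. Leave alone.

How it is judged:
By the outcome, as a careful person would: the job done as asked, in the order asked, and still so for the second after the job is handed in, with the robot touching nothing.
It also fails if it takes over 72 s, if anything falls off the work surface, if the arm or the gripper's body presses on something with over 40 N, if the wrist force passes 120 N, or if a joint passes its speed limit or range.

## Robot

A 7-joint arm with a two-finger parallel gripper is mounted at the origin on a cart in front of the work surface, level with it; the furniture and walls round the work are solid. World frame = base frame: x ahead of the robot, y to its left, z up, the work surface at z = 0. Lengths are in m, angles in rad, forces in N, time in s.
With the tool pointing down it reaches from about 0.4 to 0.85 m from the base axis. Payload 10.4 kg.
Tool frame: the origin (TCP) lies on the centre line of the jaws, within the pads' length; the fingertips stand 14 mm ahead of it and the grasp point (between the pads) lies 5 mm behind it (manip.tip_reach is the distance from the TCP to the fingertips, in m); z points along the fingers, y is the line along which they close (so a half turn about z gives the same grasp; the last joint's range is limited). The gripper opens to 85 mm and grips with 20 to 120 N. Pads are 22 mm wide; open, the fingers measure 114 mm over their backs; the gripper's body (76 mm by 85 mm) begins 54 mm behind the grasp point. The pads swing forward as they close: fully open they stand 13 mm farther back than shut.
Start: joints at [-1.297, 0.332, -0.065, 1.46, 0.022, 1.35, -0.088], TCP at [0.183, 0.598, 0.245] pointing down, gripper open.
Joint ranges: [-2.6, 2.6], [-0.5, 2.12], [-1.47, 1.34], [0.16, 2.42], [-1.27, 4.41], [0.06, 2.06], [-2.6, 2.6]. Speed limits (rad/s): [2.22, 2.22, 2.79, 2.79, 3.14, 3.14, 3.14].

## Interface

Orientations are given as a unit quaternion [x, y, z, w].
In Python, from workcell import manip gives the robot as it stands.
- The arm moves only by the shell command python3 -m pendant 'ROWS' [FORCE]. ROWS is JSON, a list of rows, each a list of 7 numbers: the shift along the tool's x, y, z in units of 50 mm (1.0 is 50 mm), then the turn, a rotation vector about the tool's x, y, z in units of 8 degrees (1.0 is 8 degrees), then the opening, from -1 (shut) to 1 (fully open), so that 0 is half open. In form: [[dx, dy, dz, ax, ay, az, jaw], ...]. A call has exactly 10 rows; each row is the pose to reach, as a shift and turn from the pose commanded when the call began, along the tool's axes at that moment; what a row does not reach only later rows make up. A row lasts 1/8 s, in which the tool goes at most 62.5 mm and 10.7 degrees, less where a joint would pass 70% of its speed; a pose out of reach is approached as far as the arm can. A call with a gripper value outside its range is refused whole. The fingers move at their own pace and stop on an object; FORCE is the grip in N (left out, the last holds). Time passes only in rows, so rows that repeat a pose let the fingers close, or fill a call up. It gives the time, the measured TCP pose, the force, the opening and the grip force at its end, in the units of the state.
- manip.get_obs(): the state, without advancing time (a new reading comes with each control period).
- manip.camera(name): name is "scene" or "top"; returns (picture, depth): 480x640x3 uint8, red, green, blue; 480x640 float32, m along the optical axis (not along the pixel's ray), 0 where there is no reading.
- manip.get_calibration(name): a dict with "fx", "fy", "cx", "cy" (pixels), "xyz" and "orientation" of the camera in the world. Camera axes: x right, y up, looking along -z (the intrinsics and any distortion apply to the point x, -y, -z); pixel columns grow to the right and rows downward; lengths in m; the calibration is good to about 2 mm. A picture is of the moment at which its call begins. get_calibration takes no time and is no camera call.
- manip.hand_in(): hands the job in; it is judged then, once.
Trained networks look in the newest picture that a camera, given by its name, has taken for a name from the list of things; names that differ only in an ending like _2 or _b are one class to them, and where a whole thing is asked for, a point or a joint stands for the part that bears it (a point fixed in the world has none). Each returns a list of dicts, best first, with "p" (0 to 1); they miss things now and then, are a little off and sometimes report something else, mostly with a low value. They report only what shows in the picture. A call takes as long as a camera call.
- manip.find_in(thing, camera): "box" ([left, top, right, bottom] in pixels, round what is visible of it).
- manip.trace(thing, camera): "pixels" (480x640 bool, what is visible of it) and "box" ([left, top, right, bottom] in pixels, round what is visible of it).
- manip.tip_of(thing, camera): "pixel" ([column, row] in pixels: a listed point, or the origin of a listed thing).
The state is a dict: "clock": time; "joint_pos": joint angles; "joint_velocities": joint speeds; "tau": joint torques, N m; "position": TCP position; "ee_rot": TCP orientation; "ft_force": force on the tool from outside, world axes, zero at the start; "torque": the same for the moment, N m; "grip_width": opening from 0.0 (shut) to 1.0 (fully open); "grasp_force": force on a finger pad.
Only numpy, scipy, OpenCV 4.12 (cv2) and the standard library are available. Lean on these libraries where they do the work, as an engineer would, in place of code of your own. Each camera call takes 0.05 s, during which the arm holds its last target. There are 200 camera calls.

## Working session

There is one attempt and no reset: what is moved stays moved. The work goes in short steps, Python scripts to look and compute and a shell command to move; the robot and the scene stay as the last step left them, time stands still between calls to the robot, and variables do not carry over. Pictures are saved under pics/ and viewed, at most 10 in all, crops included, and the job is handed in when it is done.

```bash
mkdir -p pics; ls
cat > h.py <<'E'
import numpy as np,cv2
from scipy.spatial.transform import Rotation as R
from workcell import manip
def world(u,v,d,c):
    k=manip.get_calibration(c)
    p=np.array([(u-k['cx'])/k['fx']*d,-(v-k['cy'])/k['fy']*d,-d])
    return R.from_quat(k['orientation']).apply(p)+np.array(k['xyz'])
def pix(P,c):
    k=manip.get_calibration(c)
    q=R.from_quat(k['orientation']).inv().apply(np.array(P)-np.array(k['xyz']))
    return k['cx']+k['fx']*q[0]/-q[2], k['cy']+k['fy']*q[1]/q[2]
E
python3 - <<'E'
from h import *
for c in ['scene','top']:
    k=manip.get_calibration(c); print(c,k)
    im,d=manip.camera(c); cv2.imwrite(f'pics/{c}0.png',im[:,:,::-1]); np.save(f'{c}0.npy',d)
    for t in ['lock_case','wheel_1_top','bolt_tab','weight_200_mid','dropper_bottle_mid','beaker_mid']:
        for r in manip.tip_of(t,c)[:4]:
            u,v=r['pixel']; dd=d[int(v),int(u)]
            print(t,round(r['p'],2),np.round(r['pixel'],1),np.round(world(u,v,dd,c),3))
o=manip.get_obs(); print(o['clock'],o['position'],o['ee_rot'])
E
```

```text
pics
scene {'fx': 489.3370570291056, 'fy': 489.3370570291056, 'cx': 318.0047573633646, 'cy': 239.50913349427174, 'xyz': array([ 0.0263753 , -0.59091622,  0.64970238]), 'orientation': array([ 0.39201308, -0.17954896, -0.37086733,  0.82252376])}
lock_case 0.88 [335.9 306.7] [ 0.469 -0.245  0.054]
wheel_1_top 0.78 [299.1 285.7] [ 0.462 -0.168  0.058]
bolt_tab 0.65 [372.3 297.2] [ 0.521 -0.281  0.061]
weight_200_mid 0.57 [167.6 257.7] [0.372 0.096 0.028]
dropper_bottle_mid 0.8 [447.3 265.1] [ 0.682 -0.331  0.055]
beaker_mid 0.8 [324.1 205.6] [ 0.676 -0.04   0.054]
top {'fx': 619.0851703075804, 'fy': 619.0851703075804, 'cx': 320.69662880018547, 'cy': 246.94773552902723, 'xyz': array([ 0.49908126, -0.09942551,  1.34484803]), 'orientation': array([-0.01139853,  0.01813004,  0.71605477, -0.69771552])}
lock_case 0.7 [367.6 269.2] [ 0.504 -0.21   0.042]
lock_case 0.27 [420.7 176.9] [ 0.69  -0.321  0.082]
wheel_1_top 0.87 [346.5 288.1] [ 0.466 -0.164  0.056]
bolt_tab 0.45 [398.6 257.3] [ 0.527 -0.273  0.064]
bolt_tab 0.33 [274.7 181.7] [ 0.699 -0.017  0.006]
weight_200_mid 0.59 [216.9 334.9] [0.374 0.11  0.036]
dropper_bottle_mid 0.8 [420.4 175.1] [ 0.695 -0.321  0.078]
beaker_mid 0.91 [277.7 180.2] [ 0.703 -0.023  0.005]
0.7 [0.18278354 0.59769822 0.24534295] [1.47853379e-01 9.89009290e-01 5.29208878e-05 3.68361787e-07]
```

Run:
```python
import cv2
for c,(x0,y0,x1,y1),s in [('scene',(220,210,460,390),3),('top',(290,190,450,320),4)]:
    im=cv2.imread(f'pics/{c}0.png')[y0:y1,x0:x1]
    cv2.imwrite(f'pics/{c}0c.png',cv2.resize(im,None,fx=s,fy=s,interpolation=2))
```

```text
(no output)
```

View pics/scene0c.png

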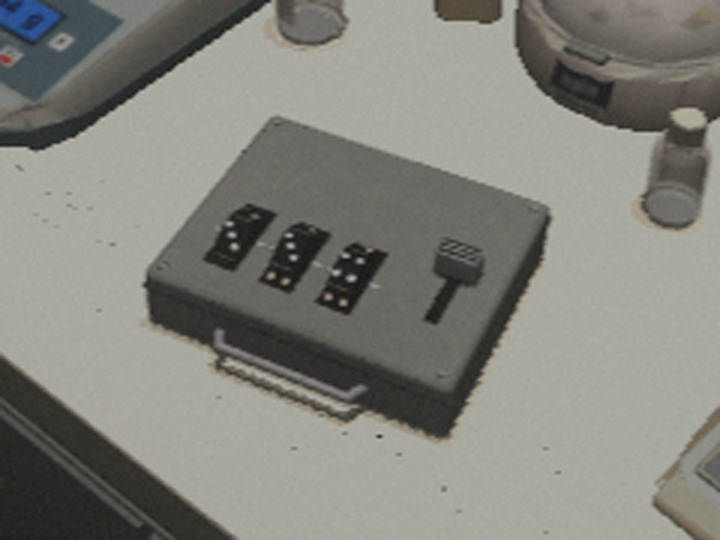

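View pics/top0c.png

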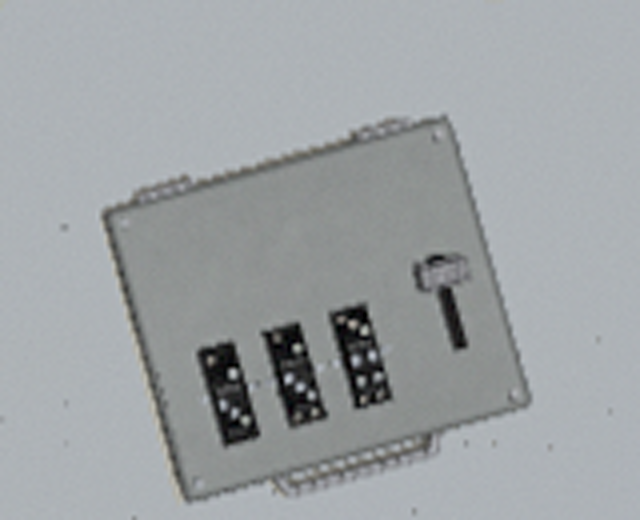

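The case is at about (335,300) in the scene picture and (367,269) in the top one; the wheels are the black patches and the bolt tab sits to their right. Next I fit the case pose and zoom in on the dots.

```bash
cat >> h.py <<'E'
def wheelimg(im,c,T,yaw,s=9):
    # rectify plane z=.056 of the case: x -62..2, y -30..74 ; up=+x, left=+y
    cs=[(2,76),(2,-32),(-62,-32),(-62,76)]
    src=np.float32([pix(T+R.from_euler('z',yaw).apply([a/1e3,b/1e3,.054]),c) for a,b in cs])
    w,h=int(108*7),int(64*7)
    return cv2.warpPerspective(im,cv2.getPerspectiveTransform(src,np.float32([[0,0],[w,0],[w,h],[0,h]])),(w,h),flags=2)
E
python3 - <<'E'
from h import *
d=np.load('top0.npy')
cr=np.array([(187,500),(530,403),(447,117),(105,210)])/4+[290,190]
k=manip.get_calibration('top')
def atz(u,v,z,c):
    a=world(u,v,1.,c); o=np.array(manip.get_calibration(c)['xyz']); t=(z-o[2])/(a-o)[2]; return o+t*(a-o)
P=np.array([atz(u,v,.045,'top')[:2] for u,v in cr]);print(P.round(4))
M=np.array([[-.08,.095],[-.08,-.095],[.08,-.095],[.08,.095]])
pc=P.mean(0);H=M.T@(P-pc);yaw=np.arctan2(H[0,1]-H[1,0],H[0,0]+H[1,1]);print('corners',pc,yaw)
pts=[]
for c in ['top','scene']:
    D=np.load(c+'0.npy'); r=manip.trace('lock_case',c)[0]; m=r['pixels']
    v,u=np.nonzero(m&(D>0)); w=np.array([world(a,b,D[b,a],c) for a,b in zip(u,v)])
    s=w[(abs(w[:,2]-.045)<.006)]; 
    rc=cv2.minAreaRect(s[:,:2].astype(np.float32)); print(c,len(s),np.median(s[:,2]),rc)
T=np.array([*pc,0])
for c in ['top','scene']:
    im=cv2.imread(f'pics/{c}0.png'); a=wheelimg(im,c,T,yaw); cv2.imwrite(f'pics/{c}w.png',a)
a=np.vstack([cv2.resize(cv2.imread(f'pics/{c}w.png'),(500,296)) for c in ['top','scene']]);cv2.imwrite('pics/w0.png',a)
E
```

```text
[[ 0.4099 -0.1424]
 [ 0.4558 -0.3237]
 [ 0.6073 -0.2848]
 [ 0.5628 -0.1034]]
corners [ 0.50893771 -0.21357559] 0.2465256868268513Traceback (most recent call last):
  File "<stdin>", line 13, in <module>
  File "h.py", line 5, in world
    k=manip.get_calibration(c)
ValueError: time passes only in moves, steps and waits
```

```bash
python3 - <<'E'
s=open('h.py').read().replace("manip.get_calibration(c)","cal(c)").replace("def world","import functools\n@functools.cache\ndef cal(c): return manip.get_calibration(c)\ndef world",1)
open('h.py','w').write(s)
E
python3 - <<'E'
from h import *
pc=[.50894,-.21358];yaw=.2465
for c in ['top','scene']:
    D=np.load(c+'0.npy'); m=manip.trace('lock_case',c)[0]['pixels']
    v,u=np.nonzero(m&(D>0)); w=np.array([world(a,b,D[b,a],c) for a,b in zip(u,v)])
    s=w[(abs(w[:,2]-.045)<.006)]
    print(c,len(s),np.median(s[:,2]),cv2.minAreaRect(s[:,:2].astype(np.float32)))
T=np.array([*pc,0])
a=np.vstack([cv2.resize(wheelimg(cv2.imread(f'pics/{c}0.png'),c,T,yaw),(500,296)) for c in ['top','scene']]);cv2.imwrite('pics/w0.png',a)
E
```

```text
top 6111 0.0445591563970944 ((0.5115603804588318, -0.21277904510498047), (0.163094624876976, 0.18986867368221283), 14.31313705444336)
scene 6500 0.046048270268650604 ((0.5094271898269653, -0.21560293436050415), (0.1631002128124237, 0.18951910734176636), 14.370352745056152)
```

View pics/w0.png

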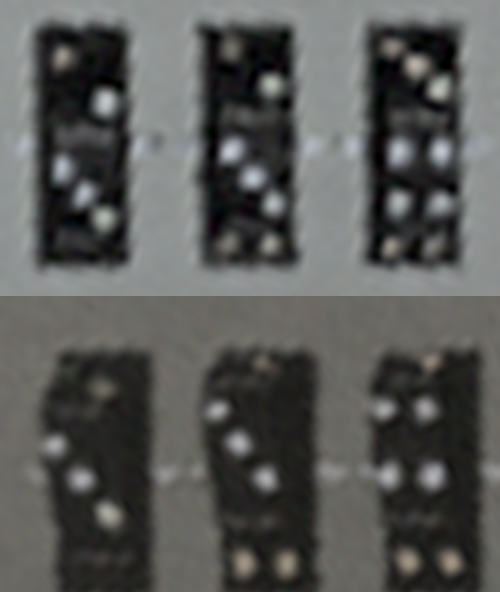

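Top view against the white marks (row about 146):
- Wheel 1: 3-face about 23° to the front, so it stands at about 97°.
- Wheel 2: 3-face about 14.5° to the front, about 105°.
- Wheel 3: 4-face about 14.5° to the front, about 165°.

The turns needed are about +83°, −45° and +75°. I'll check the path for clearance, then move.

```bash
cat >> h.py <<'E'
T0=np.array([.5098,-.2140,0]); YAW=.248
RC=R.from_euler('z',YAW)
RT=R.from_matrix(np.column_stack([RC.apply([0,1,0]),RC.apply([1,0,0]),[0,0,-1]]))
def st():
    o=manip.get_obs(); print('t',round(o['clock'],2),'case mm',(RC.inv().apply(o['position']-T0)*1e3).round(2),'F case',RC.inv().apply(o['ft_force']).round(2),'grip',o['grip_width']); return o
def plan(W):
    o=st(); q=R.from_quat(o['ee_rot']); print('shift',(q.inv().apply(np.array(W)-o['position'])/.05).round(3),'turn',(np.degrees((q.inv()*RT).as_rotvec())/8).round(3))
def planc(c): plan(T0+RC.apply(np.array(c)/1e3))
E
python3 - <<'E'
from h import *
D=np.load('top0.npy'); 
v,u=np.mgrid[0:480:4,0:640:4]; w=np.array([world(a,b,D[b,a],'top') for a,b in zip(u.ravel(),v.ravel()) if D[b,a]>0])
h=w[w[:,2]>.06]
for x in np.arange(.1,1,.1): print(round(x,1),[ (round(h[m,2].max(),2) if (m:=(abs(h[:,0]-x)<.05)&(abs(h[:,1]-y)<.05)).any() else 0) for y in np.arange(-.5,.71,.1)])
print(manip.tip_reach); plan([.52,.2,.2])
E
```

```text
0.1 [0, 0, 0, 0, 0, 0, 0, 0, 0, 0, 0, 0, 0]
0.2 [0, 0, 0, 0, 0, 0, 0, 0, 0, 0, 0, 0, 0]
0.3 [0, 0, 0, 0, 0, 0, 0, 0, 0, 0, 0, 0, 0]
0.4 [0, 0, 0, 0, 0, 0, 0, 0, 0, 0, 0, 0, 0]
0.5 [np.float64(0.06), 0, np.float64(0.07), np.float64(0.06), 0, np.float64(0.06), np.float64(0.06), np.float64(0.06), 0, 0, 0, 0, 0]
0.6 [np.float64(0.39), np.float64(0.38), 0, 0, 0, np.float64(0.09), np.float64(0.1), np.float64(0.09), 0, 0, 0, 0, 0]
0.7 [np.float64(0.39), np.float64(0.83), np.float64(0.84), np.float64(0.78), np.float64(0.78), np.float64(0.85), np.float64(0.85), np.float64(0.78), np.float64(0.06), 0, 0, 0, 0]
0.8 [np.float64(0.39), np.float64(0.73), np.float64(0.74), np.float64(0.74), np.float64(0.74), np.float64(0.74), np.float64(0.74), np.float64(0.74), np.float64(0.1), 0, 0, 0, 0]
0.9 [np.float64(0.29), 0, np.float64(0.11), np.float64(0.12), np.float64(0.09), np.float64(0.1), 0, 0, 0, 0, 0, 0, 0]
0.014
t 0.85 case mm [-117.77  867.14  245.34] F case [ 0.18  0.03 -0.5 ] grip 0.9970071176949907
shift [-8.776 -5.633  0.906] turn [ 0.000e+00 -1.000e-03  7.348e+00]
```

```bash
python3 -m pendant '[[-8.8,-5.6,0.9,0,0,7.35,-1],[-8.8,-5.6,0.9,0,0,7.35,-1],[-8.8,-5.6,0.9,0,0,7.35,-1],[-8.8,-5.6,0.9,0,0,7.35,-1],[-8.8,-5.6,0.9,0,0,7.35,-1],[-8.8,-5.6,0.9,0,0,7.35,-1],[-8.8,-5.6,0.9,0,0,7.35,-1],[-8.8,-5.6,0.9,0,0,7.35,-1],[-8.8,-5.6,0.9,0,0,7.35,-1],[-8.8,-5.6,0.9,0,0,7.35,-1]]' 30
python3 - <<'E'
from h import *
planc([-42,58,59+14+6])
E
```

```text
clock: 2.1
position: [0.5226, 0.1992, 0.2002]
ee_rot: [0.616, 0.788, -0.0, 0.0]
ft_force: [0.3, 0.3, 0.8]
grip_width: 0.001
grasp_force: 0.0
t 2.1 case mm [113.88 397.46 200.19] F case [0.35 0.23 0.8 ] grip 0.0010590995874875356
shift [-6.8   -3.09   2.428] turn [ 0.     0.005 -0.029]
```

```bash
python3 -m pendant '[[-6.8,-3.03,1.0,0,0,-0.03,-1],[-6.8,-3.03,1.0,0,0,-0.03,-1],[-6.8,-3.03,1.0,0,0,-0.03,-1],[-6.8,-3.03,1.0,0,0,-0.03,-1],[-6.8,-3.03,1.5,0,0,-0.03,-1],[-6.8,-3.03,2.0,0,0,-0.03,-1],[-6.8,-3.03,2.45,0,0,-0.03,-1],[-6.8,-3.03,2.45,0,0,-0.03,-1],[-6.8,-3.03,2.45,0,0,-0.03,-1],[-6.8,-3.03,2.45,0,0,-0.03,-1]]'
python3 - <<'E'
from h import *
planc([-39,58,59+14+2])
im,d=manip.camera('scene'); cv2.imwrite('pics/s1.png',cv2.resize(im[180:390,200:480,::-1],None,fx=2.8,fy=2.8,interpolation=2))
E
```

```text
clock: 3.35
position: [0.4595, -0.1642, 0.0791]
ee_rot: [0.612, 0.791, 0.001, 0.001]
ft_force: [0.1, -0.0, 0.4]
grip_width: 0.0
grasp_force: 0.0
t 3.35 case mm [-36.58  60.6   79.06] F case [ 0.12 -0.05  0.4 ] grip 0.00023513522741290432
shift [-0.052 -0.049  0.081] turn [0.017 0.    0.044]
```

View pics/s1.png

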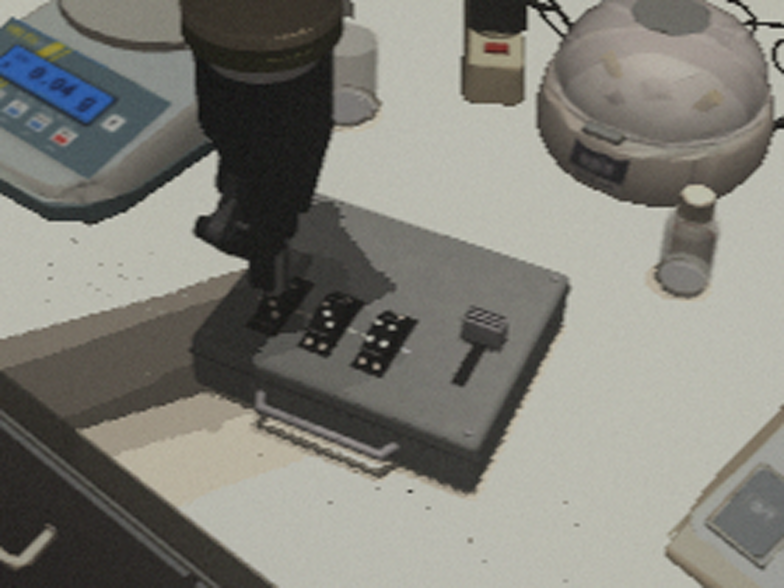

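The closed fingers hover over wheel 1 (about 285,290 in this crop). Everything else looks undisturbed. Now I feel for the top.

```bash
python3 -m pendant '[[-0.05,-0.03,0.03,0,0,0.04,-1],[-0.05,-0.03,0.06,0,0,0.04,-1],[-0.05,-0.03,0.08,0,0,0.04,-1],[-0.05,-0.03,0.08,0,0,0.04,-1],[-0.05,-0.03,0.08,0,0,0.04,-1],[-0.05,-0.03,0.08,0,0,0.04,-1],[-0.05,-0.03,0.08,0,0,0.04,-1],[-0.05,-0.03,0.08,0,0,0.04,-1],[-0.05,-0.03,0.08,0,0,0.04,-1],[-0.05,-0.03,0.08,0,0,0.04,-1]]'
python3 - <<'E'
from h import *
st()
E
```

```text
clock: 4.65
position: [0.4573, -0.1683, 0.0738]
ee_rot: [0.615, 0.789, 0.0, -0.0]
ft_force: [-0.8, 1.0, -0.7]
grip_width: -0.001
grasp_force: 0.0
t 4.65 case mm [-39.67  57.2   73.76] F case [-0.54  1.22 -0.74] grip -0.0012458278689634916
```

```bash
python3 -m pendant '[[0.01,0.03,0.01,0,0,0,-1],[0.01,0.03,0.02,0,0,0,-1],[0.01,0.03,0.03,0,0,0,-1],[0.01,0.03,0.03,0,0,0,-1],[0.01,0.03,0.03,0,0,0,-1],[0.01,0.03,0.03,0,0,0,-1],[0.01,0.03,0.03,0,0,0,-1],[0.01,0.03,0.03,0,0,0,-1],[0.01,0.03,0.03,0,0,0,-1],[0.01,0.03,0.03,0,0,0,-1]]'
python3 - <<'E'
from h import *
st()
E
```

```text
clock: 5.9
position: [0.4587, -0.1674, 0.0723]
ee_rot: [0.615, 0.789, 0.0, -0.0]
ft_force: [-0.7, -0.0, -0.1]
grip_width: 0.002
grasp_force: 0.0
t 5.9 case mm [-38.15  57.71  72.26] F case [-0.73  0.18 -0.05] grip 0.001543667144937729
```

```bash
python3 -m pendant '[[0,0,0.01,0,0,0,-1],[0,0,0.02,0,0,0,-1],[0,0,0.03,0,0,0,-1],[0,0,0.03,0,0,0,-1],[0,0,0.03,0,0,0,-1],[0,0,0.03,0,0,0,-1],[0,0,0.03,0,0,0,-1],[0,0,0.03,0,0,0,-1],[0,0,0.03,0,0,0,-1],[0,0,0.03,0,0,0,-1]]'
python3 - <<'E'
from h import *
st()
E
```

```text
clock: 7.15
position: [0.4587, -0.1675, 0.0708]
ee_rot: [0.615, 0.789, 0.0, 0.0]
ft_force: [-0.9, 0.5, 3.1]
grip_width: -0.001
grasp_force: 1.4
t 7.15 case mm [-38.13  57.65  70.79] F case [-0.77  0.73  3.11] grip -0.0005759401200530739
```

```bash
python3 -m pendant '[[0,0,0.01,0,0,0,-1],[0,0,0.01,0,0,0,-1],[0,0.02,0.01,0,0,0,-1],[0,0.05,0.01,0,0,0,-1],[0,0.08,0.01,0,0,0,-1],[0,0.11,0.01,0,0,0,-1],[0,0.14,0.01,0,0,0,-1],[0,0.16,0.01,0,0,0,-1],[0,0.16,0.01,0,0,0,-1],[0,0.16,0.01,0,0,0,-1]]'
python3 - <<'E'
from h import *
st()
E
```

```text
clock: 8.4
position: [0.4661, -0.1656, 0.0703]
ee_rot: [0.615, 0.789, -0.0, -0.0]
ft_force: [-2.6, -0.9, 6.7]
grip_width: 0.003
grasp_force: 3.3
t 8.4 case mm [-30.52  57.61  70.32] F case [-2.7  -0.2   6.69] grip 0.0028666216452536233
```

```bash
python3 -m pendant '[[0,0,0.005,0,0,0,-1],[0,0.03,0.005,0,0,0,-1],[0,0.06,0.005,0,0,0,-1],[0,0.09,0.005,0,0,0,-1],[0,0.12,0.005,0,0,0,-1],[0,0.15,0.005,0,0,0,-1],[0,0.18,0.005,0,0,0,-1],[0,0.2,0.005,0,0,0,-1],[0,0.2,0.005,0,0,0,-1],[0,0.2,0.005,0,0,0,-1]]'
python3 - <<'E'
from h import *
st()
E
```

```text
clock: 9.65
position: [0.4759, -0.1631, 0.07]
ee_rot: [0.615, 0.789, -0.0, -0.0]
ft_force: [-2.5, -0.5, 5.6]
grip_width: -0.002
grasp_force: 2.5
t 9.65 case mm [-20.38  57.63  70.05] F case [-2.54  0.14  5.58] grip -0.00155197167341861
```

```bash
python3 -m pendant '[[0,0,-0.08,0,0,0,-1],[0,0,-0.08,0,0,0,-1],[0,-0.38,-0.08,0,0,0,-1],[0,-0.38,-0.08,0,0,0,-1],[0,-0.38,-0.08,0,0,0,-1],[0,-0.38,-0.04,0,0,0,-1],[0,-0.38,-0.02,0,0,0,-1],[0,-0.38,-0.01,0,0,0,-1],[0,-0.38,-0.005,0,0,0,-1],[0,-0.38,-0.005,0,0,0,-1]]'
python3 - <<'E'
from h import *
st()
E
```

```text
clock: 10.9
position: [0.458, -0.1676, 0.0705]
ee_rot: [0.615, 0.789, 0.0, 0.0]
ft_force: [0.3, 2.4, 4.8]
grip_width: 0.002
grasp_force: 2.2
t 10.9 case mm [-38.8  57.7  70.5] F case [0.92 2.2  4.77] grip 0.0019566878362184035
```

```bash
python3 -m pendant '[[0,0,0.009,0,0,0,-1],[0,0.04,0.009,0,0,0,-1],[0,0.09,0.009,0,0,0,-1],[0,0.14,0.01,0,0,0,-1],[0,0.19,0.01,0,0,0,-1],[0,0.24,0.012,0,0,0,-1],[0,0.29,0.014,0,0,0,-1],[0,0.34,0.016,0,0,0,-1],[0,0.37,0.018,0,0,0,-1],[0,0.37,0.018,0,0,0,-1]]'
python3 - <<'E'
from h import *
st()
E
```

```text
clock: 12.15
position: [0.4756, -0.1632, 0.0696]
ee_rot: [0.615, 0.789, 0.0, -0.0]
ft_force: [-1.0, 1.7, 7.9]
grip_width: -0.001
grasp_force: 3.9
t 12.15 case mm [-20.66  57.63  69.62] F case [-0.56  1.94  7.94] grip -0.0010245346992059261
```

```bash
python3 -m pendant '[[0,0,-0.25,0,0,0,-1],[0,0,-0.25,0,0,0,-1],[-0.71,0,-0.25,0,0,0,-1],[-0.71,0,-0.25,0,0,0,-1],[-0.71,0,-0.25,0,0,0,-1],[-0.71,0.01,-0.16,0,0,0,-1],[-0.71,0.01,-0.12,0,0,0,-1],[-0.71,0.01,-0.1,0,0,0,-1],[-0.71,0.01,-0.1,0,0,0,-1],[-0.71,0.01,-0.1,0,0,0,-1]]'
python3 - <<'E'
from h import *
st()
E
```

```text
clock: 13.4
position: [0.4848, -0.1975, 0.0744]
ee_rot: [0.615, 0.789, 0.0, 0.0]
ft_force: [-0.3, -0.9, 0.1]
grip_width: -0.003
grasp_force: 0.0
t 13.4 case mm [-20.14  22.14  74.44] F case [-0.49 -0.82  0.14] grip -0.0026726051084186974
```

```bash
python3 -m pendant '[[0,0,0.02,0,0,0,-1],[0,0,0.035,0,0,0,-1],[0,0,0.035,0,0,0,-1],[0,0,0.035,0,0,0,-1],[0,0,0.035,0,0,0,-1],[0,0,0.035,0,0,0,-1],[0,0,0.035,0,0,0,-1],[0,0,0.035,0,0,0,-1],[0,0,0.035,0,0,0,-1],[0,0,0.035,0,0,0,-1]]'
python3 - <<'E'
from h import *
st()
E
```

```text
clock: 14.65
position: [0.4851, -0.1976, 0.073]
ee_rot: [0.615, 0.789, 0.0, 0.0]
ft_force: [-2.0, 1.7, 5.9]
grip_width: 0.002
grasp_force: 2.8
t 14.65 case mm [-19.96  22.    73.02] F case [-1.52  2.11  5.93] grip 0.0019516310775570273
```

```bash
python3 -m pendant '[[0,0,0.007,0,0,0,-1],[0,-0.04,0.006,0,0,0,-1],[0,-0.09,0.004,0,0,0,-1],[0,-0.14,0.002,0,0,0,-1],[0,-0.19,0.002,0,0,0,-1],[0,-0.24,0.002,0,0,0,-1],[0,-0.29,0.003,0,0,0,-1],[0,-0.34,0.004,0,0,0,-1],[0,-0.4,0.006,0,0,0,-1],[0,-0.4,0.006,0,0,0,-1]]'
python3 - <<'E'
from h import *
st()
E
```

```text
clock: 15.9
position: [0.4667, -0.2022, 0.0732]
ee_rot: [0.615, 0.789, 0.001, 0.001]
ft_force: [2.4, 1.4, 6.7]
grip_width: 0.001
grasp_force: 3.4
t 15.9 case mm [-38.89  21.97  73.25] F case [2.72 0.8  6.73] grip 0.0006113623087207569
```

```bash
python3 -m pendant '[[0,0,-0.2,0,0,0,-1],[0,0,-0.2,0,0,0,-1],[-0.72,0,-0.2,0,0,0,-1],[-0.72,0,-0.2,0,0,0,-1],[-0.72,0,-0.2,0,0,0,-1],[-0.72,0.02,-0.1,0,0,0,-1],[-0.72,0.02,-0.05,0,0,0,-1],[-0.72,0.02,-0.03,0,0,0,-1],[-0.72,0.02,-0.03,0,0,0,-1],[-0.72,0.02,-0.03,0,0,0,-1]]'
python3 - <<'E'
from h import *
st()
E
```

```text
clock: 17.15
position: [0.4753, -0.2363, 0.0741]
ee_rot: [0.615, 0.789, 0.0, -0.0]
ft_force: [-2.1, 2.5, 6.8]
grip_width: -0.001
grasp_force: 3.6
t 17.15 case mm [-38.91 -13.15  74.12] F case [-1.4   2.96  6.81] grip -0.0013268509840119167
```

```bash
python3 -m pendant '[[0,0,0.005,0,0,0,-1],[0,0.04,0.005,0,0,0,-1],[0,0.09,0.005,0,0,0,-1],[0,0.14,0.005,0,0,0,-1],[0,0.19,0.005,0,0,0,-1],[0,0.24,0.006,0,0,0,-1],[0,0.29,0.008,0,0,0,-1],[0,0.32,0.01,0,0,0,-1],[0,0.34,0.012,0,0,0,-1],[0,0.34,0.012,0,0,0,-1]]'
python3 - <<'E'
from h import *
st()
E
```

```text
clock: 18.4
position: [0.4919, -0.2322, 0.0737]
ee_rot: [0.615, 0.789, 0.001, -0.0]
ft_force: [-2.4, 4.4, 8.8]
grip_width: 0.004
grasp_force: 4.6
t 18.4 case mm [-21.84 -13.24  73.72] F case [-1.28  4.89  8.83] grip 0.0037016084794156516
```

```bash
python3 -m pendant '[[0,0,-0.08,0,0,0,-1],[0,0,-0.08,0,0,0,-1],[0,-0.34,-0.08,0,0,0,-1],[0,-0.34,-0.08,0,0,0,-1],[0,-0.34,-0.08,0,0,0,-1],[0,-0.34,-0.05,0,0,0,-1],[0,-0.34,-0.03,0,0,0,-1],[0,-0.34,-0.015,0,0,0,-1],[0,-0.34,-0.01,0,0,0,-1],[0,-0.34,-0.01,0,0,0,-1]]'
python3 - <<'E'
from h import *
st()
E
```

```text
clock: 19.65
position: [0.4755, -0.237, 0.0742]
ee_rot: [0.615, 0.789, 0.0, 0.0]
ft_force: [-1.9, 1.2, 6.6]
grip_width: 0.002
grasp_force: 3.6
t 19.65 case mm [-38.88 -13.87  74.15] F case [-1.58  1.69  6.65] grip 0.0017217198446648962
```

```bash
python3 -m pendant '[[0,0,0.006,0,0,0,-1],[0,0.04,0.006,0,0,0,-1],[0,0.09,0.006,0,0,0,-1],[0,0.14,0.006,0,0,0,-1],[0,0.19,0.006,0,0,0,-1],[0,0.24,0.007,0,0,0,-1],[0,0.28,0.008,0,0,0,-1],[0,0.31,0.009,0,0,0,-1],[0,0.31,0.009,0,0,0,-1],[0,0.31,0.009,0,0,0,-1]]'
python3 -m pendant '[[0,0,-0.5,0,0,0,-1],[0,0,-0.7,0,0,0,-1],[4,-0.5,-2,0,0,0,-1],[4,-0.5,-2,0,0,0,-1],[4,-0.5,-2,0,0,0,-1],[4,-0.5,-2,0,0,0,-1],[4,-0.5,-2,0,0,0,-1],[4,-0.5,-2,0,0,0,-1],[4,-0.5,-2,0,0,0,-1],[4,-0.5,-2,0,0,0,-1]]'
python3 - <<'E'
from h import *
st()
L=[]
for c in ['top','scene']:
    im,d=manip.camera(c); cv2.imwrite(f'pics/{c}1.png',im[:,:,::-1]); L.append(cv2.resize(wheelimg(im[:,:,::-1],c,T0,YAW),(500,296)))
cv2.imwrite('pics/w1.png',np.vstack(L))
E
```

```text
clock: 20.9
position: [0.4905, -0.2332, 0.0739]
ee_rot: [0.615, 0.789, 0.0, 0.0]
ft_force: [-2.7, 1.9, 10.0]
grip_width: -0.006
grasp_force: 4.8
clock: 22.15
position: [0.4171, -0.0461, 0.1729]
ee_rot: [0.615, 0.788, -0.0, -0.0]
ft_force: [0.3, 0.1, -1.2]
grip_width: 0.001
grasp_force: 0.0
t 22.15 case mm [-48.64 185.46 172.93] F case [ 0.3  -0.   -1.22] grip 0.0009438773504056193
```

View pics/w1.png

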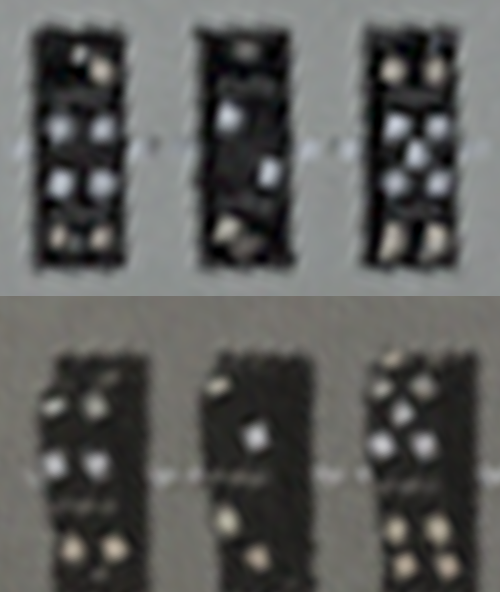

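Top picture, marks at row ~149. The 4-face of wheel 1 is centred at row 156, the 2-face of wheel 2 at 145, and the 5-face of wheel 3 at 155. So 4-2-5 is set to within about 3.5°, and I'll trim wheels 1 and 3 by about +1.4 mm.

Run:
```python
from h import *
planc([-31,57.7,76])
```

```text
t 22.25 case mm [-48.56 185.77 173.04] F case [-0.62 -1.06  0.18] grip 0.0019469186112357354
shift [-2.56   0.359  1.941] turn [-0.004  0.001 -0.018]
```

```bash
python3 -m pendant '[[-2.56,0.36,1,0,0,-0.02,-1],[-2.56,0.36,1,0,0,-0.02,-1],[-2.56,0.36,1.4,0,0,-0.02,-1],[-2.56,0.36,1.9,0,0,-0.02,-1],[-2.56,0.36,1.94,0,0,-0.02,-1],[-2.56,0.36,1.98,0,0,-0.02,-1],[-2.56,0.36,2.02,0,0,-0.02,-1],[-2.56,0.36,2.04,0,0,-0.02,-1],[-2.56,0.36,2.04,0,0,-0.02,-1],[-2.56,0.36,2.04,0,0,-0.02,-1]]'
python3 - <<'E'
from h import *
st()
E
```

```text
clock: 23.5
position: [0.4659, -0.1651, 0.0715]
ee_rot: [0.614, 0.79, 0.0, 0.0]
ft_force: [-0.3, 0.4, -1.5]
grip_width: 0.001
grasp_force: 0.0
t 23.5 case mm [-30.54  58.18  71.46] F case [-0.21  0.45 -1.46] grip 0.0005496365389920905
```

```bash
python3 -m pendant '[[0,0,0.012,0,0,0,-1],[0,0,0.022,0,0,0,-1],[0,0,0.022,0,0,0,-1],[0,0.01,0.022,0,0,0,-1],[0,0.02,0.022,0,0,0,-1],[0,0.03,0.022,0,0,0,-1],[0,0.04,0.022,0,0,0,-1],[0,0.04,0.022,0,0,0,-1],[0,0.04,0.022,0,0,0,-1],[0,0.04,0.022,0,0,0,-1]]'
python3 - <<'E'
from h import *
planc([-31,-14,75.5])
E
```

```text
clock: 24.75
position: [0.4674, -0.1648, 0.0703]
ee_rot: [0.614, 0.789, -0.0, -0.0]
ft_force: [-4.0, -0.2, 6.7]
grip_width: -0.0
grasp_force: 3.3
t 24.75 case mm [-29.02  58.09  70.32] F case [-3.9   0.82  6.69] grip -0.0001670093113351316
shift [-1.442 -0.041 -0.104] turn [-0.004 -0.003  0.006]
```

```bash
python3 -m pendant '[[0,0,-0.25,0,0,0,-1],[0,0,-0.25,0,0,0,-1],[-1.44,-0.04,-0.25,0,0,0,-1],[-1.44,-0.04,-0.25,0,0,0,-1],[-1.44,-0.04,-0.25,0,0,0,-1],[-1.44,-0.04,-0.25,0,0,0,-1],[-1.44,-0.04,-0.16,0,0,0,-1],[-1.44,-0.04,-0.11,0,0,0,-1],[-1.44,-0.04,-0.09,0,0,0,-1],[-1.44,-0.04,-0.09,0,0,0,-1]]'
python3 - <<'E'
from h import *
st()
E
```

```text
clock: 26.0
position: [0.4837, -0.2343, 0.0748]
ee_rot: [0.614, 0.79, 0.0, -0.0]
ft_force: [-1.7, 2.7, 4.0]
grip_width: 0.001
grasp_force: 2.2
t 26.0 case mm [-30.3  -13.23  74.77] F case [-0.96  2.98  4.01] grip 0.0012132803043313288
```

```bash
python3 -m pendant '[[0,0,0.008,0,0,0,-1],[0,0,0.01,0,0,0,-1],[0,0,0.01,0,0,0,-1],[0,0.01,0.01,0,0,0,-1],[0,0.02,0.01,0,0,0,-1],[0,0.03,0.01,0,0,0,-1],[0,0.035,0.01,0,0,0,-1],[0,0.035,0.01,0,0,0,-1],[0,0.035,0.01,0,0,0,-1],[0,0.035,0.01,0,0,0,-1]]'
python3 - <<'E'
from h import *
st()
planc([45,-66,95]);planc([45,-66,68])
E
```

```text
clock: 27.25
position: [0.4848, -0.2341, 0.0743]
ee_rot: [0.614, 0.789, 0.0, -0.001]
ft_force: [-3.7, 4.2, 8.5]
grip_width: 0.001
grasp_force: 3.9
t 27.25 case mm [-29.2  -13.36  74.28] F case [-2.55  4.95  8.49] grip 0.001314936091245517
t 27.25 case mm [-29.2  -13.36  74.28] F case [-2.55  4.95  8.49] grip 0.001314936091245517
shift [-1.054  1.483 -0.417] turn [-0.005 -0.01   0.008]
t 27.25 case mm [-29.2  -13.36  74.28] F case [-2.55  4.95  8.49] grip 0.001314936091245517
shift [-1.055  1.483  0.123] turn [-0.005 -0.01   0.008]
```

```bash
python3 -m pendant '[[0,0,-0.42,0,0,0,-1],[0,0,-0.42,0,0,0,-1],[-1.05,1.28,-0.42,0,0,0,-1],[-1.05,1.28,-0.42,0,0,0,-1],[-1.05,1.28,-0.42,0,0,0,-1],[-1.05,1.28,-0.42,0,0,0,-1],[-1.05,1.28,-0.1,0,0,0,-1],[-1.05,1.28,0.14,0,0,0,-1],[-1.05,1.28,0.14,0,0,0,-1],[-1.05,1.28,0.14,0,0,0,-1]]'
python3 - <<'E'
from h import *
st()
im,d=manip.camera('scene'); cv2.imwrite('pics/s2.png',cv2.resize(im[180:390,240:480,::-1],None,fx=2.8,fy=2.8,interpolation=2))
E
```

```text
clock: 28.5
position: [0.5602, -0.2696, 0.0672]
ee_rot: [0.614, 0.789, -0.0, -0.0]
ft_force: [1.0, -0.2, 0.4]
grip_width: -0.001
grasp_force: 0.0
t 28.5 case mm [ 35.2  -66.29  67.23] F case [ 0.88 -0.47  0.41] grip -0.001364948505929218
```

View pics/s2.png

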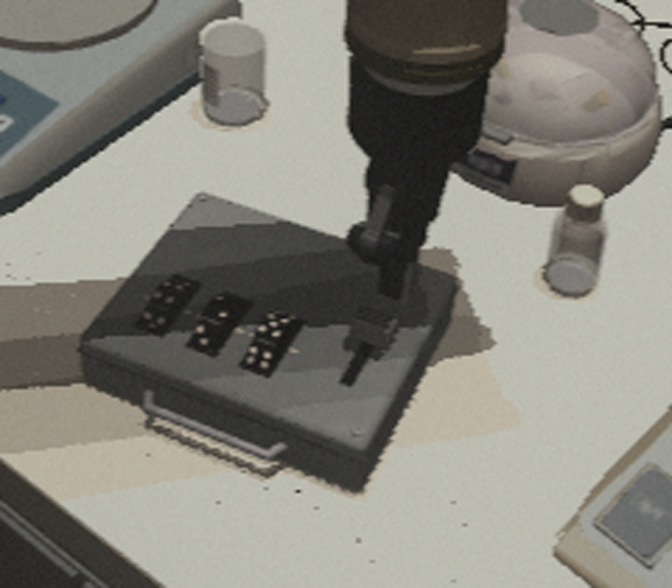

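The fingers stand behind the tab (about 395,285), clear of the bottle. Now I push the tab forward.

```bash
python3 -m pendant '[[0,-0.12,0,0,0,0,-1],[0,-0.24,0,0,0,0,-1],[0,-0.33,0,0,0,0,-1],[0,-0.38,0,0,0,0,-1],[0,-0.42,0,0,0,0,-1],[0,-0.46,0,0,0,0,-1],[0,-0.5,0,0,0,0,-1],[0,-0.54,0,0,0,0,-1],[0,-0.58,0,0,0,0,-1],[0,-0.6,0,0,0,0,-1]]'
python3 - <<'E'
from h import *
st()
E
```

```text
clock: 29.8
position: [0.5311, -0.2771, 0.0673]
ee_rot: [0.614, 0.789, 0.0, 0.0]
ft_force: [3.9, -0.4, 2.2]
grip_width: -0.009
grasp_force: 1.7
t 29.8 case mm [  5.14 -66.39  67.28] F case [ 3.69 -1.35  2.2 ] grip -0.008892541212422101
```

```bash
python3 -m pendant '[[0,-0.04,0,0,0,0,-1],[0,-0.08,0,0,0,0,-1],[0,-0.12,0,0,0,0,-1],[0,-0.16,0,0,0,0,-1],[0,-0.2,0,0,0,0,-1],[0,-0.24,0,0,0,0,-1],[0,-0.27,0,0,0,0,-1],[0,-0.3,0,0,0,0,-1],[0,-0.33,0,0,0,0,-1],[0,-0.33,0,0,0,0,-1]]'
python3 - <<'E'
from h import *
st()
E
```

```text
clock: 31.05
position: [0.5158, -0.2809, 0.0673]
ee_rot: [0.614, 0.79, 0.0, 0.001]
ft_force: [5.7, -1.1, 1.7]
grip_width: 0.0
grasp_force: 2.7
t 31.05 case mm [-10.63 -66.34  67.33] F case [ 5.3  -2.46  1.74] grip 0.00043780396018625994
```

```bash
python3 -m pendant '[[0,-0.01,0,0,0,0,-1],[0,-0.02,0,0,0,0,-1],[0,-0.03,0,0,0,0,-1],[0,-0.04,0,0,0,0,-1],[0,-0.05,0,0,0,0,-1],[0,-0.06,0,0,0,0,-1],[0,-0.06,0,0,0,0,-1],[0,-0.06,0,0,0,0,-1],[0,-0.06,0,0,0,0,-1],[0,-0.06,0,0,0,0,-1]]'
python3 - <<'E'
from h import *
st()
E
```

```text
clock: 32.3
position: [0.5152, -0.2808, 0.0677]
ee_rot: [0.613, 0.79, 0.001, 0.002]
ft_force: [13.5, -0.8, -2.6]
grip_width: -0.008
grasp_force: 5.8
t 32.3 case mm [-11.2  -66.12  67.66] F case [12.9  -4.06 -2.62] grip -0.00758230931714828
```

It stopped hard at about x=-11, which should be the end stop. I back off clear and check.

```bash
python3 -m pendant '[[0,0.1,0,0,0,0,-1],[0,0.3,0,0,0,0,-1],[0,0.3,-0.5,0,0,0,-1],[0,0.3,-0.9,0,0,0,-1],[4,0,-2,0,0,0,-1],[5,-0.5,-2,0,0,0,-1],[5,-0.5,-2,0,0,0,-1],[5,-0.5,-2,0,0,0,-1],[5,-0.5,-2,0,0,0,-1],[5,-0.5,-2,0,0,0,-1]]'
python3 - <<'E'
from h import *
st()
L=[]
for c in ['top','scene']:
    im,d=manip.camera(c); im=im[:,:,::-1]; cv2.imwrite(f'pics/{c}3.png',im); 
    for t in ['bolt_tab','weight_200_mid','dropper_bottle_mid','beaker_mid']:
        for r in manip.tip_of(t,c)[:1]:
            u,v=r['pixel']; w=world(u,v,d[int(v),int(u)],c); print(c,t,round(r['p'],2),np.round(r['pixel'],1),w.round(3),(RC.inv().apply(w-T0)*1e3).round(1))
    a=wheelimg(im,c,T0,YAW); x=[(25,76),(25,-96),(-80,-96),(-80,76)]
    src=np.float32([pix(T0+RC.apply([p/1e3,q/1e3,.054]),c) for p,q in x]); L.append(cv2.warpPerspective(im,cv2.getPerspectiveTransform(src,np.float32([[0,0],[480,0],[480,293],[0,293]])),(480,293),flags=2))
cv2.imwrite('pics/w3.png',np.vstack(L))
E
```

```text
clock: 33.55
position: [0.4265, -0.0456, 0.1676]
ee_rot: [0.613, 0.79, 0.001, 0.0]
ft_force: [-0.8, -0.7, -0.7]
grip_width: 0.001
grasp_force: 0.0
t 33.55 case mm [-39.39 183.69 167.56] F case [-0.91 -0.48 -0.68] grip 0.0013849106766597116
top bolt_tab 0.51 [400.3 273.5] [ 0.493 -0.276  0.064] [-31.2 -55.6  64.5]
top weight_200_mid 0.74 [216.3 338. ] [0.369 0.111 0.042] [-57.3 349.4  41.9]
top dropper_bottle_mid 0.8 [421.3 174.7] [ 0.695 -0.323  0.078] [ 153.2 -151.6   78.4]
top beaker_mid 0.76 [277.7 181. ] [ 0.701 -0.023  0.005] [232.  138.1   4.9]
scene bolt_tab 0.58 [365. 310.] [ 0.489 -0.289  0.062] [-38.7 -67.9  61.6]
scene weight_200_mid 0.66 [164.8 259.9] [0.364 0.093 0.029] [-66.  333.7  28.7]
scene dropper_bottle_mid 0.83 [448.2 265.5] [ 0.681 -0.334  0.056] [ 136.3 -157.9   56.3]
scene beaker_mid 0.81 [323.8 208.2] [ 0.677 -0.039  0.047] [204.8 128.7  46.9]
```

View pics/w3.png

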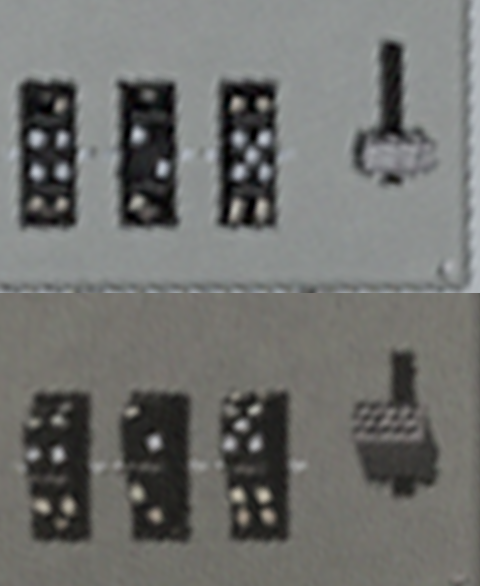

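The tab is centred at row ~154, about 30 mm forward and so at its stop, and the dots read 4-2-5, centred on the marks. The bystanders are in place and the arm is clear.

```bash
python3 -c "
from workcell import manip
print(manip.hand_in())"
```

```text
the job is handed in; nothing more can be done
None
```

The case is unlocked and the job handed in at about 34 s: the wheels read 4-2-5, the bolt tab is drawn about 30 mm forward to its stop, the highest wheel force I read was 10 N, and the weight, bottle and beaker show no movement beyond camera noise.

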